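# Idler pulley on its spacer

## Task

Build up the idler on the bracket's upright axle: slip the long spacer over the axle first so it sits down on the seat, then slip the belt pulley over the axle so it lies flat on the spacer. Leave the short spacer where it is.

Things in the scene. Friction and masses are not known exactly. Their poses are not given: they have to be found in the camera images.
- bracket: Idler bracket, fixed to the bench. Dark steel foot plate 120 x 90 x 8 mm (x, y, z); on its middle a round seat 52 mm across rises 6 mm more; from the seat stands a steel axle 22 mm thick, straight for 42 mm and then tapering over 22 mm to a blunt nose 6 mm across, whose top is 78 mm above the bench. Origin: centre of the foot's underside, on the axle's line, at bench height; z up.
- seat (a point): Centre of the top face of the bracket's round seat, on the axle's line, 14 mm above the bench; here the long spacer's underside must come to stand. Axes as the bracket's, z up.
- spacer_long: The long spacer: plain steel tube 46 mm outside, 30 mm bore, 30 mm high, standing upright on the bench, about 0.18 kg. About twice as high as the short spacer, otherwise like it. Origin: centre of its underside; z along the bore, up. Both ends alike.
- pulley: V-belt pulley, bare aluminium, 64 mm outside, 26 mm high, 30 mm bore, one belt groove 16 mm wide and 6 mm deep round the middle of its edge, lying flat on the bench, about 0.25 kg. Both faces alike; it can be gripped across its two rims. Origin: centre of its underside; z along the bore, up.
- spacer_short: The short spacer, not wanted: plain steel tube 46 mm outside, 30 mm bore, only 14 mm high, standing on the bench. Origin: centre of its underside; z up.
Not all that is in view belongs to the job. Leave any green or red look-alike of the spacer_long alone.

How it is judged:
By the outcome, as a careful person would: the job done as asked, in the order asked, and still so for the second after the job is handed in, with the robot touching nothing.
It also fails if it takes over 58 s, if anything falls off the work surface, if the arm or the gripper's body presses on something with over 40 N, if the wrist force passes 120 N, or if a joint passes its speed limit or range.

## Robot

A 6-joint arm with a two-finger parallel gripper is mounted at the origin on a cart in front of the work surface, level with it; the furniture and walls round the work are solid. World frame = base frame: x ahead of the robot, y to its left, z up, the work surface at z = 0. Lengths are in m, angles in degrees, forces in N, time in s.
With the tool pointing down it reaches from about 0.25 to 0.725 m from the base axis. Payload 9.7 kg.
Tool frame: the origin (TCP) lies between the finger pads; the fingertips stand 22 mm ahead of it and the grasp point (between the pads) lies 3 mm ahead of it; z points along the fingers, y is the line along which they close (so a half turn about z gives the same grasp; the last joint's range is limited). The gripper opens to 85 mm and grips with 20 to 120 N. Pads are 22 mm wide; open, the fingers measure 114 mm over their backs; the gripper's body (76 mm by 85 mm) begins 54 mm behind the grasp point. The pads swing forward as they close: fully open they stand 13 mm farther back than shut.
Start: joints at [-68.583, 4.979, 10.078, 95.1, 0, 90], TCP at [0.201, -0.512, 0.253] pointing down, gripper open.
Joint ranges: [-179.16, 179.16], [-48.56, 103.87], [-65.8, 70.77], [-126.05, 130.52], [-82.76, 87.17], [-180, 180]. Speed limits (degrees/s): [127.2, 127.2, 147.25, 180, 180, 180].

## Interface

Orientations are given as [roll, pitch, yaw] about the fixed x, y, z axes, in that order (R = Rz(yaw) Ry(pitch) Rx(roll)).
In Python, from workcell import bot, viewer, finder gives the robot as it stands.
- The arm moves only by the tool move_arm, never from a script. Its arguments are lists of equal length, an entry for each row: "offset": the shift along the tool's x, y, z in cm, a list of three; "twist": the turn, a rotation vector about the tool's x, y, z in rad, a list of three; "grip": the opening, from 0 (shut) to 1 (fully open). In form: {"offset": [[x, y, z], ...], "twist": [[ax, ay, az], ...], "grip": [grip, ...]}. A call has 1 to 5 rows; each row shifts and turns the commanded pose from where the row before left it, along the tool's axes as they then stand; what a row does not reach is not made up. A row lasts 1/10 s, in which the tool goes at most 50 mm and 8.59 degrees, less where a joint would pass 70% of its speed; a pose out of reach is approached as far as the arm can. A call is refused whole if a number of a shift passes 5 or a number of a turn 0.15, either way. A call with a gripper value outside its range is refused whole. The fingers move at their own pace and stop on an object; "force" is the grip in N (left out, the last holds). Time passes only in rows, so rows that do not move let the fingers close. It gives the time, the measured TCP pose, the force, the opening and the grip force at its end, in the units of the state.
- bot.get_obs(): the state, without advancing time (a new reading comes with each control period).
- viewer.camera(name): name is "side" or "top" or "wrist"; returns a dict with "color" (480x640x3 uint8, red, green, blue), "depth" (480x640 float32, m along the optical axis (not along the pixel's ray), 0 where there is no reading), "vfov" (degrees; the focal length in pixels is half the picture's height over the tangent of half this angle, whatever the lens; pixels are square), "cx", "cy" (the principal point, pixels), "position" and "attitude" of the camera in the world; the wrist camera has in their place "tool_from_camera" (4x4, takes a point from camera to tool coordinates, whose origin is the TCP and whose axes are the flange's). Camera axes: x right, y down, z forward; pixel columns grow to the right and rows downward; lengths in m; the calibration is good to about 2 mm. A picture is of the moment at which its call begins: read the wrist's pose just before it.
- bot.job_done(): hands the job in; it is judged then, once.
Trained networks look in a picture, given as the dict that the camera call returned (one of the last four; its "shot" number tells which), for a name from the list of things; names that differ only in an ending like _2 or _b are one class to them, and where a whole thing is asked for, a point or a joint stands for the part that bears it (a point fixed in the world has none). Each returns a list of dicts, best first, with "p" (0 to 1); they miss things now and then, are a little off and sometimes report something else, mostly with a low value. They report only what shows in the picture. A call takes as long as a camera call. They do not tell look-alikes from the thing itself.
- finder.boxes_of(picture, thing): "position" ([column, row] in pixels, amid what is visible of it).
- finder.pinpoint(picture, thing): "position" ([column, row] in pixels: a listed point, or the origin of a listed thing).
The state is a dict: "time": time; "q": joint angles; "qd": joint speeds; "joint_efforts": joint torques, N m; "ee_pos": TCP position; "tcp_rot": TCP orientation; "wrist_force": force on the tool from outside, world axes, zero at the start; "torque": the same for the moment, N m; "opening": finger opening in m; "grasp_force": force on a finger pad.
Only numpy, scipy, OpenCV 4.12 (cv2) and the standard library are available. Lean on these libraries where they do the work, as an engineer would, in place of code of your own. Each camera call takes 0.05 s, during which the arm holds its last target. There are 200 camera calls.

## Working session

There is one attempt and no reset: what is moved stays moved. The work goes in short steps, Python scripts to look and compute and a tool call to move; the robot and the scene stay as the last step left them, time stands still between calls to the robot, and variables do not carry over. Pictures are saved under pics/ and viewed, at most 10 in all, crops included, and the job is handed in when it is done.

Besides the shell and the picture viewer there is one more tool, called after "Request:" as name(argument=value, ...), one argument or row to a line, values as JSON. move_arm: Moves the arm, as the interface text tells. Its arguments: {"type":"object","properties":{"offset":{"type":"array","items":{"type":"array","items":{"type":"number"}}},"twist":{"type":"array","items":{"type":"array","items":{"type":"number"}}},"grip":{"type":"array","items":{"type":"number"}},"force":{"type":"number"}},"required":["offset","twist","grip"]}

```bash
mkdir -p pics
cat > h.py <<'E'
import numpy as np, cv2
from scipy.spatial.transform import Rotation as R
from workcell import bot, viewer, finder
def pose(c,obs=None):
    if 'tool_from_camera' in c:
        T=np.eye(4);T[:3,:3]=R.from_euler('xyz',obs['tcp_rot'],degrees=True).as_matrix();T[:3,3]=obs['ee_pos']
        T=T@np.array(c['tool_from_camera']);return T[:3,:3],T[:3,3]
    a=np.array(c['attitude'],float)
    M=a if a.shape==(3,3) else R.from_euler('xyz',a,degrees=True).as_matrix()
    return M,np.array(c['position'])
def ray(c,uv,obs=None):
    f=240/np.tan(np.radians(c['vfov'])/2)
    M,p=pose(c,obs)
    d=np.array([(uv[0]-c['cx'])/f,(uv[1]-c['cy'])/f,1.]);return p,M@d
def onz(c,uv,z,obs=None):
    p,d=ray(c,uv,obs);return p+d*(z-p[2])/d[2]
def dep(c,uv,obs=None):
    p,d=ray(c,uv,obs);u,v=map(int,np.round(uv));return p+d*c['depth'][v,u]
def cloud(c,obs=None):
    f=240/np.tan(np.radians(c['vfov'])/2);M,p=pose(c,obs)
    v,u=np.mgrid[:480,:640];z=c['depth']
    P=np.stack([(u-c['cx'])/f*z,(v-c['cy'])/f*z,z],-1)@M.T+p
    P[z==0]=np.nan;return P
def save(c,n):cv2.imwrite('pics/'+n+'.png',c['color'][:,:,::-1])
E
python3 - <<'E'
from h import *
o=bot.get_obs();print(o)
for n in ['top','side']:
    c=viewer.camera(n);save(c,n+'1');print(n,c['vfov'],c['cx'],c['cy'],c['position'],c['attitude'])
    for t in ['bracket','seat','spacer_long','pulley','spacer_short']:
        for k,fn in (('box',finder.boxes_of),('pin',finder.pinpoint)):
            for r in fn(c,t)[:4]:
                print(t,k,np.round(r['position']),round(r['p'],2),np.round(dep(c,r['position']),3))
E
```

```text
{'time': 0.0, 'q': array([-6.85824347e+01,  5.01177373e+00,  1.00329064e+01,  9.51029672e+01,
       -6.76963255e-04,  9.00018344e+01]), 'qd': array([-0.02610854,  0.01580433, -0.02812661,  0.09006339,  0.06322797,
       -0.07073826]), 'joint_efforts': array([-9.66358566e-04, -5.20384848e+01,  4.64803755e+01,  1.63048255e-02,
       -8.28860948e-05, -1.12862415e-05]), 'ee_pos': array([ 0.20075156, -0.51180421,  0.25256276]), 'tcp_rot': array([-1.79918165e+02,  6.79582645e-04,  2.14157319e+01]), 'wrist_force': array([ 0.17205243, -0.25947776, -0.4801684 ]), 'torque': array([-0.06295452,  0.02749967, -0.00457785]), 'grasp_force': 0.0, 'opening': 0.08548422922837061}
top 50.68387232687283 324.0863919666213 236.85488977839287 [ 0.32078961 -0.03915375  1.23651043] [-172.32690406    1.38239517  -89.19547017]
bracket box [310. 228.] 0.77 [0.499 0.024 0.067]
bracket pin [312. 225.] 0.61 [0.504 0.019 0.074]
seat box [313. 226.] 0.63 [0.503 0.018 0.071]
seat pin [314. 229.] 0.91 [0.498 0.016 0.052]
spacer_long box [218. 234.] 0.67 [0.486 0.248 0.032]
spacer_long box [244. 201.] 0.54 [0.574 0.
[... 869 characters left out ...]
7 0.032 0.016]
spacer_long box [329. 301.] 0.8 [0.465 0.195 0.02 ]
spacer_long box [288. 349.] 0.73 [0.522 0.361 0.028]
spacer_long box [267. 304.] 0.65 [0.572 0.224 0.028]
spacer_long box [308. 322.] 0.64 [0.498 0.283 0.029]
spacer_long pin [269. 314.] 0.98 [0.57  0.224 0.008]
spacer_long pin [288. 359.] 0.87 [0.442 1.034 0.475]
spacer_long pin [331. 303.] 0.8 [0.461 0.198 0.017]
spacer_long pin [309. 329.] 0.71 [0.496 0.285 0.017]
pulley box [339. 202.] 0.78 [ 0.452 -0.396  0.015]
pulley box [267. 306.] 0.16 [0.572 0.223 0.024]
pulley pin [338. 210.] 0.73 [ 0.457 -0.355  0.005]
spacer_short box [306. 224.] 0.51 [ 0.537 -0.229  0.011]
spacer_short pin [308. 223.] 0.43 [ 0.532 -0.255  0.002]
```

View pics/top1.png

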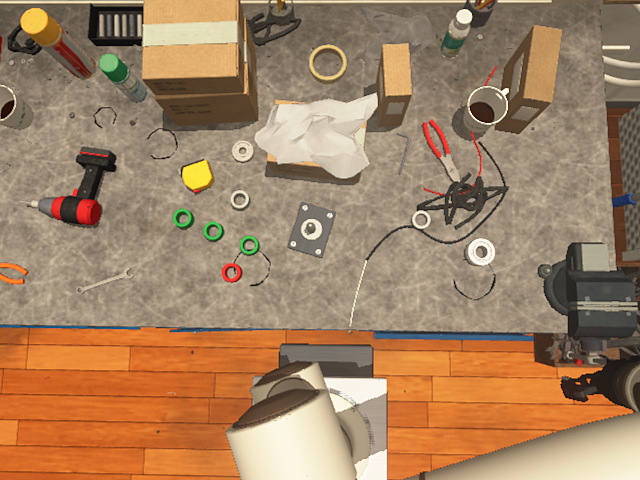

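View pics/side1.png

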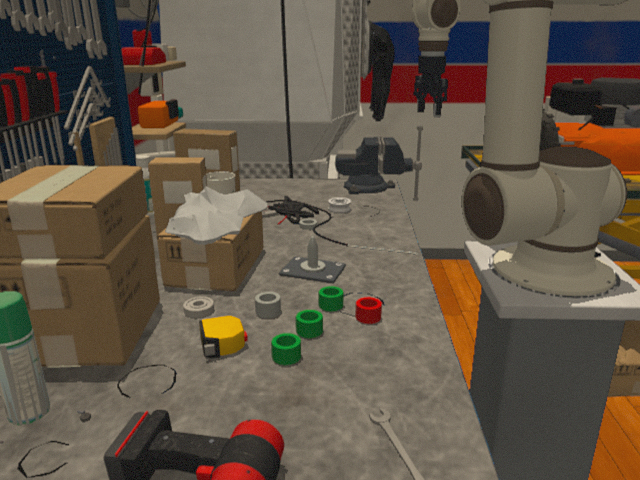

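Top view: long spacer is the bare tube at (240,199) (side (267,304)). The pulley is at (481,252), the short spacer at (421,220), the axle at (312,227), and the disc at (243,151) is a distractor. Moving above the long spacer.

Request:
move_arm(
  offset=[
    [3.6, -3.1, 0],
    [3.6, -3.1, 0],
    [3.6, -3.1, 0],
    [3.6, -3.1, 0],
    [3.6, -3.1, 0],
  ],
  twist=[
    [0, 0, 0],
    [0, 0, 0],
    [0, 0, 0],
    [0, 0, 0],
    [0, 0, 0],
  ],
  grip=[1, 1, 1, 1, 1],
)

```text
time: 1.6
ee_pos: [0.3122, -0.3003, 0.2534]
tcp_rot: [180.0, -0.0, 21.4]
wrist_force: [2.1, -0.8, -0.3]
opening: 0.0857
grasp_force: 0.0
```

Request:
move_arm(
  offset=[
    [3.6, -3.1, 0],
    [3.6, -3.1, 0],
    [3.6, -3.1, 0],
    [3.6, -3.1, 0],
    [3.6, -3.1, 0],
  ],
  twist=[
    [0, 0, 0],
    [0, 0, 0],
    [0, 0, 0],
    [0, 0, 0],
    [0, 0, 0],
  ],
  grip=[1, 1, 1, 1, 1],
)

```text
time: 2.1
ee_pos: [0.4233, -0.09, 0.2536]
tcp_rot: [180.0, -0.0, 21.4]
wrist_force: [0.4, -1.0, 0.2]
opening: 0.0854
grasp_force: 0.0
```

Request:
move_arm(
  offset=[
    [3.6, -3.1, 0],
    [3.6, -3.1, 0],
    [3.6, -3.1, 0],
    [3.6, -3.1, 0],
    [0, 0, 0],
  ],
  twist=[
    [0, 0, 0],
    [0, 0, 0],
    [0, 0, 0],
    [0, 0, 0],
    [0, 0, 0],
  ],
  grip=[1, 1, 1, 1, 1],
)

```text
time: 2.6
ee_pos: [0.513, 0.0802, 0.252]
tcp_rot: [-179.9, 0.0, 21.7]
wrist_force: [-0.6, -1.0, -0.4]
opening: 0.0856
grasp_force: 0.0
```

Run:
```python
from h import *
o=bot.get_obs();c=viewer.camera('wrist');save(c,'w1');print(o['ee_pos'],o['tcp_rot'],np.round(c['tool_from_camera'],3),c['vfov'])
for t in ['seat','spacer_long']:
    for r in finder.pinpoint(c,t)[:4]:
        print(t,np.round(r['position']),round(r['p'],2),np.round(onz(c,r['position'],.014 if t=='seat' else 0,o),4))
P=cloud(c,o)
for lo,hi in((.024,.036),(.068,.09)):
    m=((P[...,2]>lo)&(P[...,2]<hi)).astype(np.uint8)
    n,l,s,ce=cv2.connectedComponentsWithStats(m)
    for i in range(1,n):
        if s[i,4]>80:
            q=P[l==i];e=cv2.minEnclosingCircle(q[:,:2].astype(np.float32));print(lo,ce[i],s[i,4],np.round(e[0],4),round(e[1],4),np.median(q[:,2]))
```

```text
[0.51300307 0.08024235 0.25201903] [-1.79937230e+02  4.16219128e-02  2.16780004e+01] [[ 0.    -0.96  -0.281  0.072]
 [ 1.     0.    -0.001  0.002]
 [ 0.001 -0.281  0.96  -0.121]
 [ 0.     0.     0.     1.   ]] 65.06166183378008
seat [367. 243.] 0.98 [0.5041 0.0261 0.014 ]
spacer_long [64. 97.] 0.97 [0.5255 0.3398 0.    ]
spacer_long [138. 157.] 0.89 [0.4981 0.2632 0.    ]
spacer_long [214. 227.] 0.73 [0.4589 0.1739 0.    ]
spacer_long [225. 101.] 0.64 [0.5775 0.1996 0.    ]
0.024 [115.15500686   9.65089163] 1458 [0.6172 0.2982] 0.032 0.033566490254260145
0.024 [423.80208333 104.90798611] 576 [0.6376 0.0244] 0.101 0.030305680562842607
0.024 [44.57159027 90.99830221] 1767 [0.5272 0.338 ] 0.0237 0.030066651324937355
0.024 [216.57668712 100.15269257] 1467 [0.575  0.1995] 0.0231 0.03005639790349296
0.024 [123.75623664 159.24590164] 1403 [0.4968 0.2622] 0.0233 0.03000028101550728
0.024 [208.40834057 229.29105126] 1151 [0.4634 0.1727] 0.0229 0.029911210875867567
0.024 [148.67085202 275.7058296 ] 1115 [0.3968 0.2137] 0.0234 0.02984504071045868
0.068 [422.28815557  87.49440189] 1697 [0.6394 0.0442] 0.0818 0.07892599992910909
0.068 [377.42777778 260.14444444] 180 [0.5046 0.0233] 0.0065 0.0734058315755021
```

View pics/w1.png

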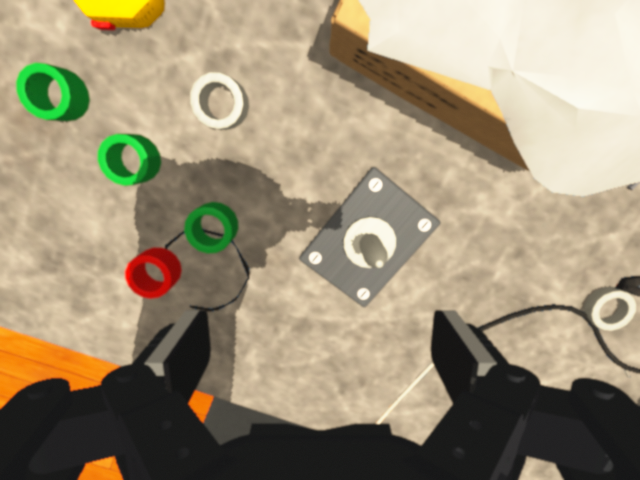

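Wrist view: the long spacer is the bare tube at (217,100), and the axle is near (375,255). Its top measures z=0.030 and its radius 23 mm, which matches the long spacer.

Request:
move_arm(
  offset=[
    [2.5, -2.2, 3.0],
    [2.5, -2.2, 3.0],
    [2.5, -2.2, 3.0],
    [2.6, -2.2, 3.0],
    [0, 0, 0],
  ],
  twist=[
    [0, 0, 0],
    [0, 0, 0],
    [0, 0, 0],
    [0, 0, 0],
    [0, 0, 0],
  ],
  grip=[1, 1, 1, 1, 1],
)

```text
time: 3.25
ee_pos: [0.5726, 0.1953, 0.1283]
tcp_rot: [-180.0, 0.3, 21.4]
wrist_force: [-0.4, -0.3, -0.5]
opening: 0.0854
grasp_force: 0.0
```

```bash
cat > find.py <<'E'
from h import *
import sys
# find.py zlo zhi x y : top-face circle near x,y ; prints offset in tool axes (cm)
lo,hi,x,y=map(float,sys.argv[1:5])
o=bot.get_obs();c=viewer.camera('wrist');save(c,sys.argv[5])
P=cloud(c,o);m=(P[...,2]>lo)&(P[...,2]<hi)&(np.hypot(P[...,0]-x,P[...,1]-y)<.055)
q=P[m];e=cv2.minEnclosingCircle(q[:,:2].astype(np.float32))
l,h=np.percentile(q[:,:2],.5,0),np.percentile(q[:,:2],99.5,0)
d=np.array([e[0][0],e[0][1],0])-o['ee_pos']
T=R.from_euler('xyz',o['tcp_rot'],degrees=True).as_matrix()
print(len(q),'circle',np.round(e[0],4),round(e[1],4),'pct',np.round((l+h)/2,4),np.round(h-l,4),'z',np.median(q[:,2]),'ee',o['ee_pos'],o['tcp_rot'],'tool cm',np.round(T.T@d*100,2))
E
python3 find.py .025 .035 .575 .1995 w2
```

```text
2516 circle [0.5752 0.1997] 0.0231 pct [0.5756 0.1995] [0.044  0.0438] z 0.02984596003355959 ee [0.57264532 0.19533662 0.12834669] [-179.96246948    0.34086748   21.43586045] tool cm [ 0.47 -0.3  12.83]
```

Request:
move_arm(
  offset=[
    [0.4, -0.3, 2.5],
    [0, 0, 2.5],
    [0, 0, 2.5],
    [0, 0, 1.3],
    [0, 0, 0],
  ],
  twist=[
    [0, 0, 0],
    [0, 0, 0],
    [0, 0, 0],
    [0, 0, 0],
    [0, 0, 0],
  ],
  grip=[1, 1, 1, 1, 1],
)

```text
time: 3.8
ee_pos: [0.5755, 0.1975, 0.0448]
tcp_rot: [180.0, 0.1, 21.3]
wrist_force: [0.0, 0.2, 1.0]
opening: 0.0856
grasp_force: 0.0
```

Request:
move_arm(
  offset=[
    [0.1, -0.2, 1.0],
    [0, 0, 0.7],
    [0, 0, 0],
    [0, 0, 0],
  ],
  twist=[
    [0, 0, 0],
    [0, 0, 0],
    [0, 0, 0],
    [0, 0, 0],
  ],
  grip=[1, 1, 1, 1],
)

```text
time: 4.2
ee_pos: [0.5764, 0.2014, 0.0286]
tcp_rot: [180.0, -0.0, 21.4]
wrist_force: [-0.2, 0.1, -0.2]
opening: 0.0857
grasp_force: 0.0
```

Request:
move_arm(
  offset=[
    [0, 0, 0],
    [0, 0, 0],
    [0, 0, 0],
    [0, 0, 0],
    [0, 0, 0],
  ],
  twist=[
    [0, 0, 0],
    [0, 0, 0],
    [0, 0, 0],
    [0, 0, 0],
    [0, 0, 0],
  ],
  grip=[0.45, 0.3, 0.3, 0.3, 0.3],
  force=40,
)

```text
time: 4.7
ee_pos: [0.5764, 0.2015, 0.0289]
tcp_rot: [-180.0, -0.0, 21.4]
wrist_force: [-1.7, 0.8, 6.1]
opening: 0.0444
grasp_force: 41.4
```

Request:
move_arm(
  offset=[
    [0, 0, -2.0],
    [0, 0, -4.0],
    [0, 0, -4.0],
    [-1, 1, -0.5],
    [-2, 2, 0],
  ],
  twist=[
    [0, 0, 0],
    [0, 0, 0],
    [0, 0, 0],
    [0, 0, 0],
    [0, 0, 0],
  ],
  grip=[0.3, 0.3, 0.3, 0.3, 0.3],
)

```text
time: 5.2
ee_pos: [0.56, 0.1631, 0.1343]
tcp_rot: [180.0, -0.1, 21.5]
wrist_force: [-0.8, -0.5, -2.2]
opening: 0.0446
grasp_force: 41.7
```

Request:
move_arm(
  offset=[
    [-2.5, 2.5, 0],
    [-2.5, 2.5, 0],
    [0, 0, 0],
    [0, 0, 0],
  ],
  twist=[
    [0, 0, 0],
    [0, 0, 0],
    [0, 0, 0],
    [0, 0, 0],
  ],
  grip=[0.3, 0.3, 0.3, 0.3],
)

```text
time: 5.6
ee_pos: [0.5306, 0.0968, 0.1327]
tcp_rot: [-180.0, 0.0, 21.3]
wrist_force: [-0.4, 0.1, -2.0]
opening: 0.0446
grasp_force: 41.7
```

Run:
```python
from h import *
o=bot.get_obs();c=viewer.camera('wrist');save(c,'w3');print(o['ee_pos'],o['tcp_rot'],o['wrist_force'])
for r in finder.pinpoint(c,'seat')[:2]: print(r['position'],r['p'],onz(c,r['position'],.014,o))
P=cloud(c,o);T=R.from_euler('xyz',o['tcp_rot'],degrees=True).as_matrix()
m=(P[...,2]>.055)&(P[...,2]<.085)&(np.hypot(P[...,0]-.504,P[...,1]-.025)<.03)
for a in (.05,.06,.07):
    q=P[m&(P[...,2]>a)&(P[...,2]<a+.01)]
    if len(q)>5: print(a,len(q),cv2.minEnclosingCircle(q[:,:2].astype(np.float32)))
m=(np.hypot(P[...,0]-.504,P[...,1]-.025)<.022)&(P[...,2]>.0125)&(P[...,2]<.016)
Q=(P-o['ee_pos'])@T
for z0,z1 in((-.02,-.001),(-.001,.01)):
    m=(np.hypot(Q[...,0],Q[...,1])<.03)&(Q[...,2]>z0)&(Q[...,2]<z1)
    q=Q[m]
    if len(q)>20: print('held',z0,len(q),np.median(q[:,2]),cv2.minEnclosingCircle(q[:,:2].astype(np.float32)))
```

```text
[0.53060691 0.09684434 0.13271743] [-1.79990951e+02  2.49968506e-02  2.13315599e+01] [-0.39665525  0.08176618 -1.96112411]
[402.7, 319.9] 0.73 [0.5044754  0.02300513 0.014     ]
0.05 11 ((0.5144938230514526, 0.01911558024585247), 0.0024814405478537083)
held -0.02 5531 -0.0021726720477071946 ((0.00388842704705894, 0.0001614676439203322), 0.028634008020162582)
held -0.001 6496 0.00025522614253701615 ((0.0034824402537196875, 0.0001095797706511803), 0.028774414211511612)
```

View pics/w3.png

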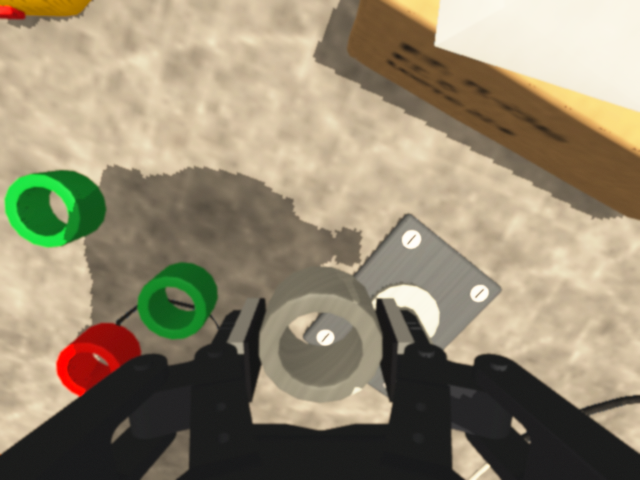

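Wrist view: the spacer is held square between the pads, with its top ring centred near (320,352). The seat disc shows at (410,312), and the plate screws at (411,240), (480,293) and (325,337).

Run:
```python
from h import *
c=viewer.camera('wrist');o=bot.get_obs()
o1=dict(ee_pos=np.array([0.51300307,0.08024235,0.25201903]),tcp_rot=[-179.93723,.0416219,21.678])
im=cv2.imread('pics/w1.png');g=im.max(2)
# seat disc + screws in w1
for (u,v) in [(376,185),(425,225),(363,294),(316,258)]:
    p=g[v-11:v+12,u-11:u+12];m=p>185;ys,xs=np.nonzero(m);uv=(u-11+xs.mean(),v-11+ys.mean());print('screw',uv,np.round(onz(c,uv,.009,o1),4))
S=[]
# seat ellipse
m=(g>150).astype(np.uint8);n,l,s,ce=cv2.connectedComponentsWithStats(m[200:290,330:410]);i=1+np.argmax(s[1:,4]);print('seat bb',s[i]+[330,200,0,0,0])
x,y,w,h,_=s[i];print(onz(c,(330+x+w/2,200+y+h/2),.014,o1))
# held ring
T=R.from_euler('xyz',o['tcp_rot'],degrees=True).as_matrix()
for z in(.1316,):
  for uv in((320,352),):print('held',np.round((onz(c,uv,z,o)-o['ee_pos'])@T,4),o['ee_pos'])
cv2.imwrite('pics/cr.png',cv2.resize(np.hstack([im[150:320,285:455],c['color'][250:420,235:405,::-1]]),None,fx=2.3,fy=2.3,interpolation=2))
```

```text
screw (np.float64(375.3081395348837), np.float64(184.25)) [0.5593 0.0408 0.009 ]
screw (np.float64(426.07894736842104), np.float64(226.1)) [ 0.5403 -0.0227  0.009 ]
screw (np.float64(363.4108108108108), np.float64(296.2648648648649)) [0.4482 0.0048 0.009 ]
screw (np.float64(314.0457516339869), np.float64(258.36601307189545)) [0.4679 0.0681 0.009 ]
seat bb [ 343  216   54   53 1798]
[0.50534073 0.02317965 0.014     ]
held [-0.0036  0.0014  0.0012] [0.5311223  0.09812187 0.13279895]
```

View pics/cr.png

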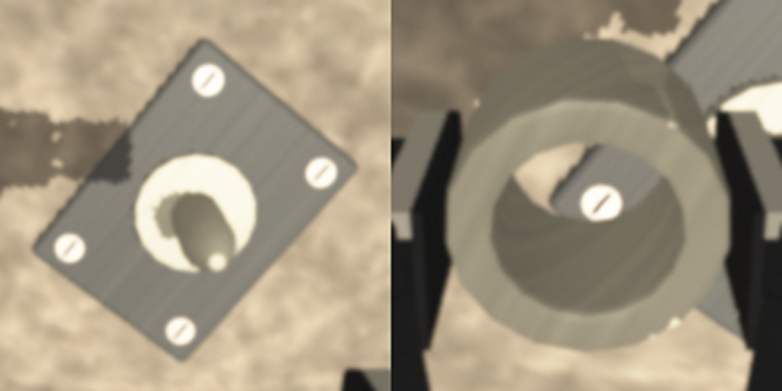

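Request:
move_arm(
  offset=[
    [-2.5, 2.9, 0],
    [-2.5, 3.0, 0],
    [0, 0, 0],
    [0, 0, 0],
  ],
  twist=[
    [0, 0, 0],
    [0, 0, 0],
    [0, 0, 0],
    [0, 0, 0],
  ],
  grip=[0.3, 0.3, 0.3, 0.3],
)

```text
time: 6.15
ee_pos: [0.5062, 0.0245, 0.1332]
tcp_rot: [-180.0, -0.0, 21.4]
wrist_force: [-0.0, 0.4, -1.3]
opening: 0.0449
grasp_force: 41.9
```

Run:
```python
from h import *
o=bot.get_obs();c=viewer.camera('wrist');s=viewer.camera('side');print(o['ee_pos'],o['tcp_rot'])
f=240/np.tan(np.radians(s['vfov'])/2);M,p=pose(s);q=M.T@(np.array([.5046,.0231,.09])-p);u,v=(q[:2]/q[2]*f+[s['cx'],s['cy']]).astype(int);print(u,v)
a=cv2.resize(c['color'][240:440,220:420,::-1],(390,390));b=cv2.resize(s['color'][v-50:v+50,u-50:u+50,::-1],(390,390),interpolation=2)
cv2.imwrite('pics/cr2.png',np.hstack([a,b]))
```

```text
[0.50623113 0.02451344 0.13317893] [-1.79987919e+02 -1.05394135e-02  2.13799901e+01]
312 229
```

View pics/cr2.png

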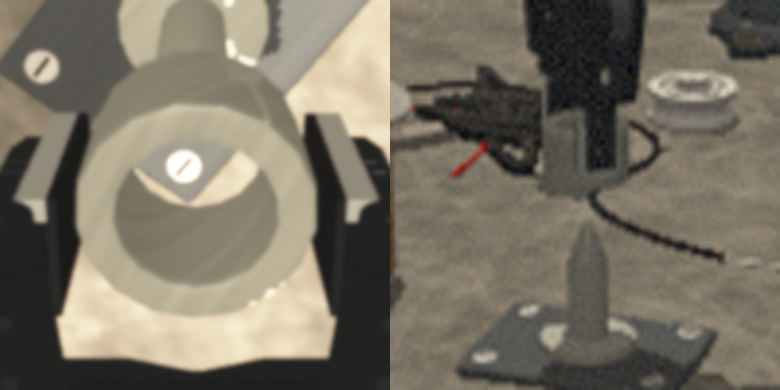

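The left crop (wrist) shows the axle in line under the bore, at column 192 against the bore's 197. The right crop (side) shows the spacer at column 585, centred above the axle at 587. Lowering.

Request:
move_arm(
  offset=[
    [0, 0, 2.0],
    [0, 0, 2.0],
    [0, 0, 2.0],
    [0, 0, 0.5],
    [0, 0, 0],
  ],
  twist=[
    [0, 0, 0],
    [0, 0, 0],
    [0, 0, 0],
    [0, 0, 0],
    [0, 0, 0],
  ],
  grip=[0.3, 0.3, 0.3, 0.3, 0.3],
)

```text
time: 6.75
ee_pos: [0.5057, 0.0252, 0.0677]
tcp_rot: [-180.0, 0.1, 21.5]
wrist_force: [0.1, 0.5, -1.3]
opening: 0.0445
grasp_force: 41.8
```

Request:
move_arm(
  offset=[
    [0, 0, 1.0],
    [0, 0, 0.7],
    [0, 0, 0.4],
    [0, 0, 0],
    [0, 0, 0],
  ],
  twist=[
    [0, 0, 0],
    [0, 0, 0],
    [0, 0, 0],
    [0, 0, 0],
    [0, 0, 0],
  ],
  grip=[0.3, 0.3, 0.3, 0.3, 0.3],
)

```text
time: 7.25
ee_pos: [0.5061, 0.0244, 0.0474]
tcp_rot: [-180.0, -0.0, 21.4]
wrist_force: [0.7, -0.2, -2.3]
opening: 0.0449
grasp_force: 41.9
```

Request:
move_arm(
  offset=[
    [0, 0, 0.2],
    [0, 0, 0.2],
    [0, 0, 0],
    [0, 0, 0],
  ],
  twist=[
    [0, 0, 0],
    [0, 0, 0],
    [0, 0, 0],
    [0, 0, 0],
  ],
  grip=[0.3, 0.3, 0.3, 0.3],
)

```text
time: 7.65
ee_pos: [0.506, 0.0244, 0.0433]
tcp_rot: [-180.0, 0.0, 21.4]
wrist_force: [0.4, 0.6, -1.6]
opening: 0.0447
grasp_force: 41.9
```

Request:
move_arm(
  offset=[
    [0, 0, 0.1],
    [0, 0, 0],
    [0, 0, 0],
  ],
  twist=[
    [0, 0, 0],
    [0, 0, 0],
    [0, 0, 0],
  ],
  grip=[0.3, 0.3, 0.3],
)

```text
time: 7.95
ee_pos: [0.5062, 0.0245, 0.0429]
tcp_rot: [180.0, -0.0, 21.4]
wrist_force: [-3.0, 0.1, 6.3]
opening: 0.0446
grasp_force: 42.5
```

Request:
move_arm(
  offset=[
    [0, 0, 0],
    [0, 0, 0],
    [0, 0, 0],
    [0, 0, 0],
    [0, 0, -2],
  ],
  twist=[
    [0, 0, 0],
    [0, 0, 0],
    [0, 0, 0],
    [0, 0, 0],
    [0, 0, 0],
  ],
  grip=[0.7, 1, 1, 1, 1],
)

```text
time: 8.45
ee_pos: [0.5045, 0.0244, 0.0601]
tcp_rot: [-179.9, 0.2, 21.4]
wrist_force: [-0.2, 0.6, 0.8]
opening: 0.0856
grasp_force: 0.0
```

Request:
move_arm(
  offset=[
    [0, 0, -4],
    [0, 0, -4],
    [0, 0, -4],
    [-1.5, 3, -2],
    [-2.2, 4, 0],
  ],
  twist=[
    [0, 0, 0],
    [0, 0, 0],
    [0, 0, 0],
    [0, 0, 0],
    [0, 0, 0],
  ],
  grip=[1, 1, 1, 1, 1],
)

```text
time: 8.95
ee_pos: [0.4986, -0.054, 0.2058]
tcp_rot: [179.9, -0.3, 21.6]
wrist_force: [0.1, 0.5, 0.2]
opening: 0.0853
grasp_force: 0.0
```

Request:
move_arm(
  offset=[
    [-2.2, 4, 0],
    [-2.2, 4, 0],
    [-2.2, 4, 0],
    [-2.2, 4, 0],
    [-2.2, 4, 0],
  ],
  twist=[
    [0, 0, 0],
    [0, 0, 0],
    [0, 0, 0],
    [0, 0, 0],
    [0, 0, 0],
  ],
  grip=[1, 1, 1, 1, 1],
)

```text
time: 9.45
ee_pos: [0.4672, -0.2824, 0.2023]
tcp_rot: [180.0, -0.0, 21.4]
wrist_force: [1.5, 0.1, -0.4]
opening: 0.0854
grasp_force: 0.0
```

Request:
move_arm(
  offset=[
    [-2.2, 4, 0],
    [-2, 3.5, 0],
    [0, 0, 0],
  ],
  twist=[
    [0, 0, 0],
    [0, 0, 0],
    [0, 0, 0],
  ],
  grip=[1, 1, 1],
)

```text
time: 9.75
ee_pos: [0.4548, -0.3697, 0.2013]
tcp_rot: [-180.0, 0.1, 21.2]
wrist_force: [0.4, -0.3, -0.5]
opening: 0.0853
grasp_force: 0.0
```

```bash
python3 find.py .02 .03 .455 -.385 w4
python3 - <<'E'
from h import *
s=viewer.camera('side');P=cloud(s)
a=cv2.imread('pics/w4.png')
b=s['color'][200:300,262:362,::-1]
cv2.imwrite('pics/cr3.png',np.hstack([cv2.resize(a,(480,360)),cv2.resize(b,(320,360),interpolation=2)]))
E
```

```text
3709 circle [ 0.4527 -0.3838] 0.0322 pct [ 0.453  -0.3837] [0.0614 0.0612] z 0.02568856462085084 ee [ 0.45482414 -0.36972466  0.20125506] [-1.79997100e+02  5.48408656e-02  2.11745871e+01] tool cm [-0.69  1.24 20.13]
```

View pics/cr3.png

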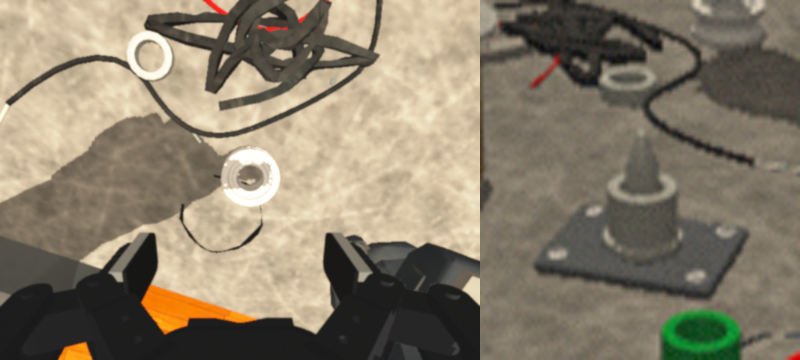

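The right crop shows the long spacer seated on the axle. In the left crop the pulley is at (250,177); it measures radius 32 mm and top z=0.026. Descending on it.

Request:
move_arm(
  offset=[
    [-0.7, 1.1, 3.5],
    [0, 0, 3.5],
    [0, 0, 3.5],
    [0, 0, 2.5],
    [0, 0, 0],
  ],
  twist=[
    [0, 0, 0],
    [0, 0, 0],
    [0, 0, 0],
    [0, 0, 0],
    [0, 0, 0],
  ],
  grip=[1, 1, 1, 1, 1],
)

```text
time: 10.35
ee_pos: [0.4524, -0.3759, 0.0687]
tcp_rot: [-179.7, 0.2, 21.5]
wrist_force: [0.3, -0.4, -0.2]
opening: 0.0853
grasp_force: 0.0
```

```bash
python3 find.py .02 .03 .453 -.384 w5
```

```text
10700 circle [ 0.4525 -0.3837] 0.0324 pct [ 0.4531 -0.3837] [0.0616 0.0611] z 0.025708911014814914 ee [ 0.45235948 -0.37590545  0.06868535] [-1.79688691e+02  1.58237305e-01  2.15072261e+01] tool cm [-0.25  0.77  6.87]
```

Request:
move_arm(
  offset=[
    [0, 0, 0.5],
    [0, 0, 0],
    [0, 0, 0],
  ],
  twist=[
    [0, 0, 0],
    [0, 0, 0],
    [0, 0, 0],
  ],
  grip=[1, 1, 1],
)

```text
time: 10.7
ee_pos: [0.4541, -0.3788, 0.0686]
tcp_rot: [179.9, -0.1, 21.4]
wrist_force: [0.8, 0.6, -0.1]
opening: 0.0854
grasp_force: 0.0
```

Request:
move_arm(
  offset=[
    [-0.3, 0.3, 0.8],
    [0, 0, 1.5],
    [0, 0, 1.3],
    [0, 0, 0.5],
    [0, 0, 0],
  ],
  twist=[
    [0, 0, 0],
    [0, 0, 0],
    [0, 0, 0],
    [0, 0, 0],
    [0, 0, 0],
  ],
  grip=[1, 1, 1, 1, 1],
)

```text
time: 11.2
ee_pos: [0.4511, -0.3818, 0.0246]
tcp_rot: [-179.9, 0.1, 21.4]
wrist_force: [-0.3, -0.2, -0.0]
opening: 0.0854
grasp_force: 0.0
```

Request:
move_arm(
  offset=[
    [0, 0, 0.2],
    [0, 0, 0],
  ],
  twist=[
    [0, 0, 0],
    [0, 0, 0],
  ],
  grip=[1, 1],
)

```text
time: 11.4
ee_pos: [0.452, -0.3825, 0.0245]
tcp_rot: [180.0, -0.0, 21.4]
wrist_force: [1.1, 0.1, -0.1]
opening: 0.0853
grasp_force: 0.0
```

Request:
move_arm(
  offset=[
    [0, 0, 0],
    [0, 0, 0],
    [0, 0, 0],
    [0, 0, 0],
    [0, 0, 0],
  ],
  twist=[
    [0, 0, 0],
    [0, 0, 0],
    [0, 0, 0],
    [0, 0, 0],
    [0, 0, 0],
  ],
  grip=[0.7, 0.55, 0.55, 0.55, 0.55],
  force=50,
)

```text
time: 11.9
ee_pos: [0.4521, -0.3825, 0.0254]
tcp_rot: [179.9, -0.0, 21.4]
wrist_force: [-2.2, 1.7, 5.7]
opening: 0.0619
grasp_force: 55.4
```

Request:
move_arm(
  offset=[
    [0, 0, -1.0],
    [0, 0, -2.0],
    [0, 0, -3.0],
    [0, 0, -4.0],
    [0, 0, 0],
  ],
  twist=[
    [0, 0, 0],
    [0, 0, 0],
    [0, 0, 0],
    [0, 0, 0],
    [0, 0, 0],
  ],
  grip=[0.55, 0.55, 0.55, 0.55, 0.55],
)

```text
time: 12.4
ee_pos: [0.4536, -0.3839, 0.1307]
tcp_rot: [179.6, -0.2, 21.4]
wrist_force: [0.6, -0.5, -3.4]
opening: 0.0615
grasp_force: 55.8
```

Run:
```python
from h import *
o=bot.get_obs();c=viewer.camera('wrist');s=viewer.camera('side');print(o['ee_pos'],o['tcp_rot'],o['wrist_force'],o['opening'],o['grasp_force'])
a=c['color'][...,::-1];b=s['color'][120:240,280:400,::-1]
cv2.imwrite('pics/cr4.png',np.hstack([cv2.resize(a,(480,360)),cv2.resize(b,(320,360),interpolation=2)]))
P=cloud(c,o);T=R.from_euler('xyz',o['tcp_rot'],degrees=True).as_matrix();Q=(P-o['ee_pos'])@T
m=(np.hypot(Q[...,0],Q[...,1])<.04)&(abs(Q[...,2]+.001)<.02)&(abs(Q[...,1])<.03)
q=Q[m];print(np.percentile(q[:,2],[2,10,30,50,70]))
m&=abs(Q[...,2]-(.0243-.026))<.002
q=Q[m][:,:2];print(len(q),q.min(0),q.max(0))
m2=c['color'].max(2);ys,xs=np.nonzero(m);print(xs.min(),xs.max(),ys.min(),ys.max())
```

```text
[ 0.45355233 -0.38386639  0.13069372] [179.57671196  -0.2279117   21.41865849] [ 0.64173135 -0.47682716 -3.37127637] 0.06146836018737049 55.831961017102
[-0.01337999 -0.00135682 -0.00068829 -0.0001679   0.00167047]
11836 [-0.03159708 -0.02995018] [0.03242802 0.02999036]
229 402 260 418
```

View pics/cr4.png

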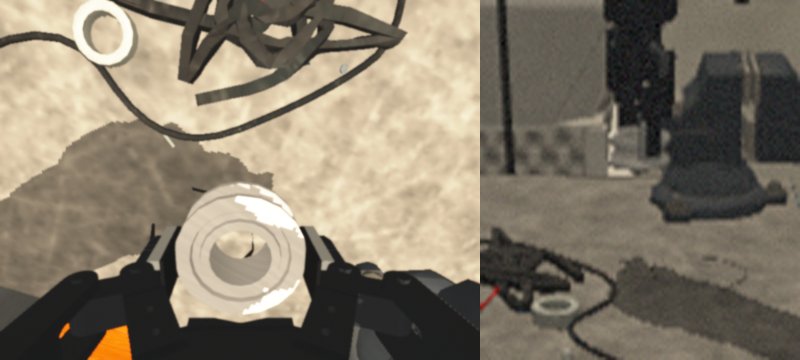

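The pulley is held square between the pads (ring at (240,250) in the left crop). Carrying it to the axle.

Request:
move_arm(
  offset=[
    [1.2, -2.2, -0.5],
    [2.2, -4.0, 0],
    [2.2, -4.0, 0],
    [2.2, -4.0, 0],
    [2.2, -4.0, 0],
  ],
  twist=[
    [0, 0, 0],
    [0, 0, 0],
    [0, 0, 0],
    [0, 0, 0],
    [0, 0, 0],
  ],
  grip=[0.55, 0.55, 0.55, 0.55, 0.55],
)

```text
time: 13.0
ee_pos: [0.4775, -0.1746, 0.1276]
tcp_rot: [-179.9, 0.1, 21.4]
wrist_force: [0.9, -0.4, -2.0]
opening: 0.062
grasp_force: 55.9
```

Request:
move_arm(
  offset=[
    [2.2, -4.0, 0],
    [2.2, -4.0, 0],
    [2.2, -4.0, 0],
    [2.0, -3.8, 0],
    [1, -2, 0],
  ],
  twist=[
    [0, 0, 0],
    [0, 0, 0],
    [0, 0, 0],
    [0, 0, 0],
    [0, 0, 0],
  ],
  grip=[0.55, 0.55, 0.55, 0.55, 0.55],
)

```text
time: 13.5
ee_pos: [0.502, 0.0272, 0.1276]
tcp_rot: [-179.9, 0.1, 21.5]
wrist_force: [0.7, 0.3, -2.8]
opening: 0.0621
grasp_force: 56.0
```

Request:
move_arm(
  offset=[
    [0, 0, 0],
    [0, 0, 0],
    [0, 0, 0],
  ],
  twist=[
    [0, 0, 0],
    [0, 0, 0],
    [0, 0, 0],
  ],
  grip=[0.55, 0.55, 0.55],
)

```text
time: 13.8
ee_pos: [0.5024, 0.0236, 0.1284]
tcp_rot: [-180.0, 0.1, 21.4]
wrist_force: [-0.6, 0.6, -3.7]
opening: 0.0619
grasp_force: 56.0
```

Request:
move_arm(
  offset=[
    [0.1, 0, 0],
    [0, 0, 1.5],
    [0, 0, 1.5],
    [0, 0, 1.5],
    [0, 0, 0],
  ],
  twist=[
    [0, 0, 0],
    [0, 0, 0],
    [0, 0, 0],
    [0, 0, 0],
    [0, 0, 0],
  ],
  grip=[0.55, 0.55, 0.55, 0.55, 0.55],
)

```text
time: 14.3
ee_pos: [0.502, 0.0244, 0.0809]
tcp_rot: [-179.9, 0.3, 21.4]
wrist_force: [-0.6, -0.6, -2.5]
opening: 0.0621
grasp_force: 55.9
```

Request:
move_arm(
  offset=[
    [0, 0, 0.5],
    [0, 0, 0.4],
    [0, 0, 0],
    [0, 0, 0],
  ],
  twist=[
    [0, 0, 0],
    [0, 0, 0],
    [0, 0, 0],
    [0, 0, 0],
  ],
  grip=[0.55, 0.55, 0.55, 0.55],
)

```text
time: 14.7
ee_pos: [0.504, 0.0247, 0.0756]
tcp_rot: [180.0, -0.0, 21.4]
wrist_force: [-0.6, -0.3, -2.3]
opening: 0.0623
grasp_force: 56.0
```

Request:
move_arm(
  offset=[
    [0, 0, 0.3],
    [0, 0, 0.2],
    [0, 0, 0],
    [0, 0, 0],
  ],
  twist=[
    [0, 0, 0],
    [0, 0, 0],
    [0, 0, 0],
    [0, 0, 0],
  ],
  grip=[0.55, 0.55, 0.55, 0.55],
)

```text
time: 15.1
ee_pos: [0.5038, 0.0246, 0.0703]
tcp_rot: [-180.0, 0.0, 21.4]
wrist_force: [0.1, -0.4, -3.4]
opening: 0.0619
grasp_force: 56.0
```

Request:
move_arm(
  offset=[
    [0, 0, 0.1],
    [0, 0, 0],
    [0, 0, 0],
  ],
  twist=[
    [0, 0, 0],
    [0, 0, 0],
    [0, 0, 0],
  ],
  grip=[0.55, 0.55, 0.55],
)

```text
time: 15.4
ee_pos: [0.5039, 0.0247, 0.0694]
tcp_rot: [180.0, -0.0, 21.4]
wrist_force: [-0.2, -0.9, -3.0]
opening: 0.0619
grasp_force: 56.1
```

Request:
move_arm(
  offset=[
    [0, 0, 0.1],
    [0, 0, 0],
    [0, 0, 0],
  ],
  twist=[
    [0, 0, 0],
    [0, 0, 0],
    [0, 0, 0],
  ],
  grip=[0.55, 0.55, 0.55],
)

```text
time: 15.7
ee_pos: [0.5039, 0.0247, 0.0693]
tcp_rot: [180.0, -0.0, 21.4]
wrist_force: [-3.6, -0.5, 6.9]
opening: 0.0616
grasp_force: 56.9
```

Contact felt at the expected height. Releasing and backing off.

Request:
move_arm(
  offset=[
    [0, 0, 0],
    [0, 0, 0],
    [0, 0, 0],
    [0, 0, 0],
    [0, 0, -1.5],
  ],
  twist=[
    [0, 0, 0],
    [0, 0, 0],
    [0, 0, 0],
    [0, 0, 0],
    [0, 0, 0],
  ],
  grip=[0.8, 1, 1, 1, 1],
)

```text
time: 16.2
ee_pos: [0.5027, 0.0246, 0.082]
tcp_rot: [-179.9, 0.2, 21.4]
wrist_force: [-0.2, 0.1, 0.9]
opening: 0.0853
grasp_force: 0.0
```

Request:
move_arm(
  offset=[
    [0, 0, -3],
    [0, 0, -4],
    [0, 0, -4],
    [-4, 0, 0],
    [-4, 0, 0],
  ],
  twist=[
    [0, 0, 0],
    [0, 0, 0],
    [0, 0, 0],
    [0, 0, 0],
    [0, 0, 0],
  ],
  grip=[1, 1, 1, 1, 1],
)

```text
time: 16.7
ee_pos: [0.4295, -0.0047, 0.1955]
tcp_rot: [179.9, -0.1, 21.5]
wrist_force: [-0.3, 0.1, -0.5]
opening: 0.0855
grasp_force: 0.0
```

Request:
move_arm(
  offset=[
    [0, 0, 0],
    [0, 0, 0],
    [0, 0, 0],
  ],
  twist=[
    [0, 0, 0],
    [0, 0, 0],
    [0, 0, 0],
  ],
  grip=[1, 1, 1],
)

```text
time: 17.0
ee_pos: [0.4299, -0.0044, 0.1939]
tcp_rot: [180.0, -0.1, 21.4]
wrist_force: [0.7, 0.8, 0.0]
opening: 0.0854
grasp_force: 0.0
```

```bash
python3 find.py .065 .0745 .5046 .0231 w6
python3 - <<'E'
from h import *
s=viewer.camera('side');a=cv2.imread('pics/w6.png')
cv2.imwrite('pics/cr5.png',np.hstack([cv2.resize(a,(480,360)),cv2.resize(s['color'][200:300,262:362,::-1],(320,360),interpolation=2)]))
E
```

```text
7122 circle [0.5045 0.0232] 0.0321 pct [0.5047 0.0234] [0.0611 0.0609] z 0.06982623052413013 ee [ 0.42992522 -0.00442507  0.19389857] [ 1.79982363e+02 -6.03023099e-02  2.14160121e+01] tool cm [ 7.93  0.15 19.4 ]
```

View pics/cr5.png

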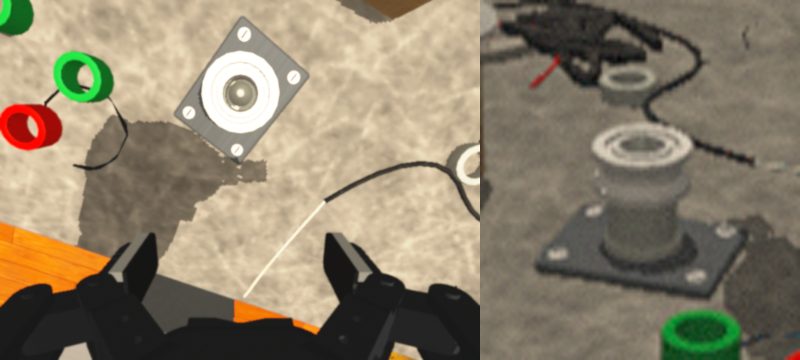

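The pulley lies flat and centred on the axle at (240,92) in the left crop. Its top is at z=0.070, as it should be (14+30+26 mm).

```bash
python3 -c "
from workcell import bot
print(bot.job_done())"
```

```text
the job is handed in; nothing more can be done
None
```

The long spacer sits on the seat with the pulley flat on top of it (pulley top measured at 70 mm, as expected); the short spacer was not touched, and I handed the job in at about 17 s with the gripper clear.

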